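# Count to the third gap and file the bit case

## Robot

A 6-joint arm with a two-finger parallel gripper is mounted at the origin on the work surface. World frame = base frame: x ahead of the robot, y to its left, z up, the work surface at z = 0. Lengths are in mm, angles in rad, forces in N, time in s.
With the tool pointing down it reaches from about 250 to 725 mm from the base axis. Payload 4 kg.
Tool frame: the origin (TCP) lies midway between the tips of the shut fingers; the grasp point (between the pads) lies 19 mm behind it; y points along the fingers, z is the direction in which the jaws open and shut, and the axes are right-handed (so a half turn about y gives the same grasp; the last joint's range is limited). The gripper opens to 85 mm and grips with 20 to 120 N. Pads are 22 mm wide; open, the fingers measure 114 mm over their backs; the gripper's body (76 mm by 85 mm) begins 54 mm behind the grasp point. The pads swing forward as they close: fully open they stand 13 mm farther back than shut.
Start: joints at [-1.2, 0.241, 0.005, 1.335, 0, 1.571], TCP at [181.179, -466.019, 231.306] pointing down, gripper open.
Joint ranges: [-2.72, 2.72], [-1.05, 1.87], [-1.09, 1.28], [-1.99, 2.15], [-1.42, 1.44], [-3.14, 3.14]. Speed limits (rad/s): [2.79, 2.79, 3.14, 3.14, 3.14, 3.14].

## Interface

Orientations are given as a unit quaternion [w, x, y, z].
In Python, from station import bot gives the robot as it stands.
- The arm moves only by the tool apply_moves, never from a script. Its arguments are lists of equal length, an entry for each row: "offset": the shift along the world's x, y, z in mm, a list of three; "roll": the turn about the world's z in units of 6 degrees (1.0 is 6 degrees); "claw": the opening, from 0 (shut) to 1 (fully open). A call has 1 to 20 rows; each row shifts and turns the commanded pose from where the row before left it; what a row does not reach is not made up. A row lasts 1/10 s, in which the tool goes at most 50 mm and 8.59 degrees, less where a joint would pass 70% of its speed; a pose out of reach is approached as far as the arm can. A call is refused whole if a number of a shift passes 50 or a number of a turn 1, either way. A call with a gripper value outside its range is refused whole. The fingers move at their own pace and stop on an object; "grip_force" is the grip in N (left out, the last holds). Time passes only in rows, so rows that do not move let the fingers close. It gives the time, the measured TCP pose, the force and the opening at its end, in the units of the state.
- bot.get_obs(): the state, without advancing time (a new reading comes with each control period).
- bot.read_camera(name): name is "side" or "top"; returns a dict with "img" (420x560x3 uint8, red, green, blue), "depth" (420x560 float32, mm along the optical axis (not along the pixel's ray), 0 where there is no reading), "mtx" (3x3 intrinsics, pixels), "eye" and "orientation" of the camera in the world. Camera axes: x right, y down, z forward; pixel columns grow to the right and rows downward; lengths in mm; the calibration is good to about 2 mm. A picture is of the moment at which its call begins.
- bot.hand_in(): hands the job in, once; it reports no verdict.
The state is a dict: "clock": time; "joints": joint angles; "joint_vel": joint speeds; "joint_torque": joint torques, N m; "ee_pos": TCP position; "tcp_rot": TCP orientation; "wrist_force": force on the tool from outside, world axes, zero at the start; "wrist_torque": the same for the moment, N m; "gripper_width": finger opening in mm.
Only numpy, scipy, OpenCV 4.12 (cv2) and the standard library are available. Lean on these libraries where they do the work, as an engineer would, in place of code of your own. Each camera call takes 0.05 s, during which the arm holds its last target. There are 200 camera calls.

## Task

With the gripper shut, run a fingertip along the yellow sprung rail of the sorter, starting at the end with the red cap, pressing it lightly down over the first, second and third gaps in turn and going no farther than the third. Then, without ever picking it up, push the blue case along its track until it stands before that third gap, and push it in under the rail until it meets the back stop. Leave everything else where it is, and finish clear.

Things in the scene. Friction and masses are not known exactly. Their poses are not given: they have to be found in the camera images.
- rack: Low dark grey sorter fixed to the table, 140 mm deep (x), 398 wide (y), floor a 6 mm plate from x = -82 to +58. Origin: on the table, mid-width, in the plane of the dividers' front edges. Its x points into the gaps (away from the robot, within 0.2 rad), y to the robot's left along the row, z up. Six gaps, centres at y = +145, +87, +29, -29, -87, -145 mm.
- row_mid (a point): Foot of the middle divider's front edge (rack x = 0, y = 0, z = 6 mm). The five white dividers are 6 mm thick, x = 0 to 55, tops at z = 44; each gap is 52 clear. Black end blocks at y = +-171 to +-199, 44 high. The two outer gaps and the one at y = -87 hold small boxes that do not stick out (which box is where varies); these gaps count like any other.
- stop_mid (a point): Middle of the back stop's top front edge, rack x = 52, y = 0, z = 56 mm. The stop is a wall behind all gaps.
- track_mid (a point): Middle of the loading track's floor, rack x = -38, y = 0, z = 6 mm: the strip of floor in front of the gaps, x = -76 to 0, open at both ends. An aluminium kerb, x = -82 to -76, only 6 mm higher than the floor (top at z = 12), bounds it on the robot's side.
- rail (a joint): How far the yellow rail is pressed down, in m: 0 at rest, 0.007 fully down. It is sprung: it begins to sink at about 2 N and takes about 5 N to press fully down; it rises by itself. Pressed by 1 mm or more counts as touched.
- rail_mid (a point): Middle of the yellow rail's top face. The rail is a bar 14 mm wide (rack x = 0 to 14), 6 thick and 394 long (rack y = -197 to +197), level over the mouths of all gaps, its top at z = 58 and its underside at z = 52 at rest.
- red_cap: Red round cap, 24 mm across, 20 high, fixed on a black end block at rack x = 42, y = +185 or -185 (left end in some runs, right in others): gaps are counted from this end. The third gap is at rack y = +29 if the cap is at +185, at -29 if it is at -185. Origin: centre of its underside, z = 44 mm.
- plain_cap: Grey cap of the same size on the other end block. It means nothing for the count.
- case: Loose blue bit case, steel bits seen on top, 64 mm long (x), 38 wide (y), 34 high, about 0.12 kg. Origin: centre of its underside. It lies on the track near one end (rack y = +-115 to 150), x along the rack's x within 0.04 rad, about 3 mm clear of the kerb and 9 of the dividers (pushed off-centre it can turn); slides at under 1.5 N. Home against the stop its centre is at rack x = 20 and 12 mm stick out of the gap.
- tin: Loose round tin, 38 mm across, 36 high, on the loading track at the end opposite the case. Origin: centre of its underside. To be left alone.
- screw_box: Loose cardboard box with an orange band, 44 x 36 x 30 mm, stored in one of the gaps. Origin: centre of its underside. To be left alone.
- green_case: Loose green case, 44 x 36 x 32 mm, stored in a gap. Origin: centre of its underside. To be left alone.
- grey_case: Loose grey case, 44 x 36 x 28 mm, stored in a gap. Origin: centre of its underside. To be left alone.
- glue: Loose green blue-labelled glue bottle, 56 mm across, 150 high, standing on the table at the left. Origin: centre of its underside. To be left alone.
- jar: Loose amber jar with a white lid, 76 mm across, 100 high, standing on the table at the right. Origin: centre of its underside. To be left alone.
- scraper: Loose scraper with a wooden handle lying on the table at the right, near the robot. To be left alone.
Things that resemble listed ones, but are neither listed nor needed, are in the scene too. Of the things like the case, leave any that is pink; of the rest the smaller one is meant.

How it is judged:
By the outcome, as a careful person would: the job done as asked, in the order asked, and still so for the second after the job is handed in, with the robot touching nothing.
It also fails if it takes over 61 s, if anything falls off the work surface, if the arm or the gripper's body presses on something with over 40 N, if the wrist force passes 120 N, or if a joint passes its speed limit or range.

## Working session

There is one attempt and no reset: what is moved stays moved. The work goes in short steps, Python scripts to look and compute and a tool call to move; the robot and the scene stay as the last step left them, time stands still between calls to the robot, and variables do not carry over. Pictures are saved under pics/ and viewed, about 8 in all and at most 12, crops included, and the job is handed in when it is done.

Besides the shell and the picture viewer there is one more tool, called as name([rows], argument=value, ...), one row to a line, values as JSON. apply_moves: Moves the arm, as the interface text tells. Its arguments: {"type":"object","properties":{"offset":{"type":"array","items":{"type":"array","items":{"type":"number"}}},"roll":{"type":"array","items":{"type":"number"}},"claw":{"type":"array","items":{"type":"number"}},"grip_force":{"type":"number"}},"required":["offset","roll","claw"]}

```bash
mkdir -p pics; cat > h.py <<'E'
import numpy as np, cv2
from station import bot
from scipy.spatial.transform import Rotation as R
def cam(n):
    c=bot.read_camera(n); q=c['orientation']; c['R']=R.from_quat([q[1],q[2],q[3],q[0]]).as_matrix(); c['eye']=np.array(c['eye'],float); return c
def ray(c,u,v,z):
    d=c['R']@np.linalg.inv(c['mtx'])@np.array([u,v,1.]); return c['eye']+d*(z-c['eye'][2])/d[2]
def dep(c):
    v,u=np.mgrid[:420,:560]; p=np.stack([u,v,np.ones_like(u)],-1)@np.linalg.inv(c['mtx']).T*c['depth'][...,None]
    return p@c['R'].T+c['eye']
def proj(c,P):
    p=c['R'].T@(np.array(P,float)-c['eye']); p=c['mtx']@p; return p[:2]/p[2]
def save(c,n,crop=None,s=1):
    im=c['img'][...,::-1]
    if crop: a,b,d,e=crop; im=im[b:e,a:d]
    cv2.imwrite('pics/'+n,cv2.resize(im,None,fx=s,fy=s,interpolation=cv2.INTER_CUBIC))
E
python3 - <<'E'
from h import *
for n in('top','side'):
    c=cam(n); save(c,n+'0.png',s=1.4); print(n,c['eye'],c['R'].round(2).tolist(),c['mtx'].tolist())
o=bot.get_obs();print(o)
E
```

```text
top [ 336.10372381   13.55193561 1631.50604518] [[0.02, -1.0, 0.09], [-1.0, -0.02, -0.0], [0.01, -0.09, -1.0]] [[517.8221798453906, 0.0, 281.23070504512714], [0.0, 517.8221798453906, 201.9340609054281], [0.0, 0.0, 1.0]]
side [-77.5132263  559.16796232 698.05037053] [[-0.72, -0.42, 0.55], [-0.69, 0.46, -0.56], [-0.02, -0.78, -0.62]] [[409.980228021428, 0.0, 277.2902849424332], [0.0, 409.980228021428, 210.49822914585368], [0.0, 0.0, 1.0]]
{'clock': 0.1, 'joints': array([-1.19995677e+00,  2.41366783e-01,  3.86392607e-03,  1.33519126e+00,
        3.01784790e-07,  1.57077103e+00]), 'joint_vel': array([-1.47484761e-03, -1.47884058e-03,  2.76591011e-03, -7.47394726e-04,
       -9.58745107e-04, -7.14620997e-05]), 'joint_torque': array([ 1.57373820e-04, -3.73137617e+01,  2.53010523e+01,  1.08413291e-02,
        3.71089118e-05, -9.06669726e-06]), 'ee_pos': array([ 180.99614131, -465.48968354,  230.48931516]), 'tcp_rot': array([ 0.13024674, -0.13049391,  0.69564376, -0.69432478]), 'wrist_force': array([ 0.12301446, -1.12087904,  0.02898909]), 'wrist_torque': array([-0.00338919,  0.0331235 , -0.00348429]), 'gripper_width': 85.15872397063336}
```

View pics/top0.png

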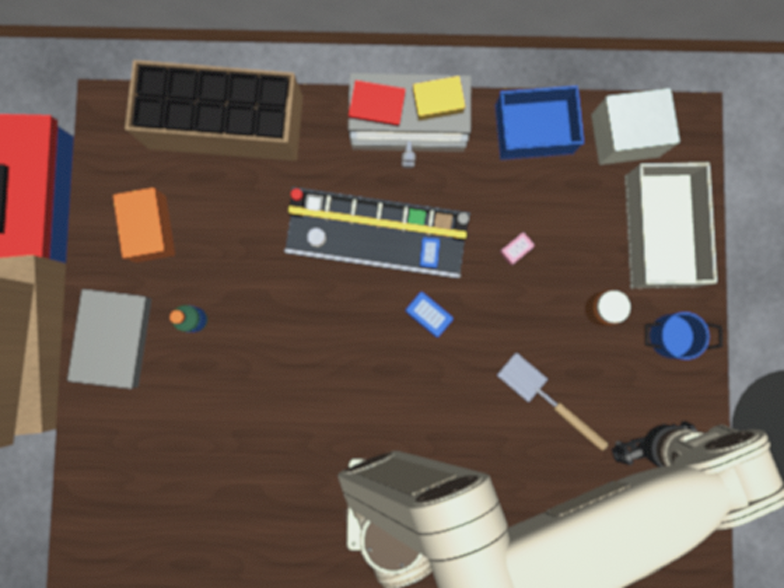

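View pics/side0.png

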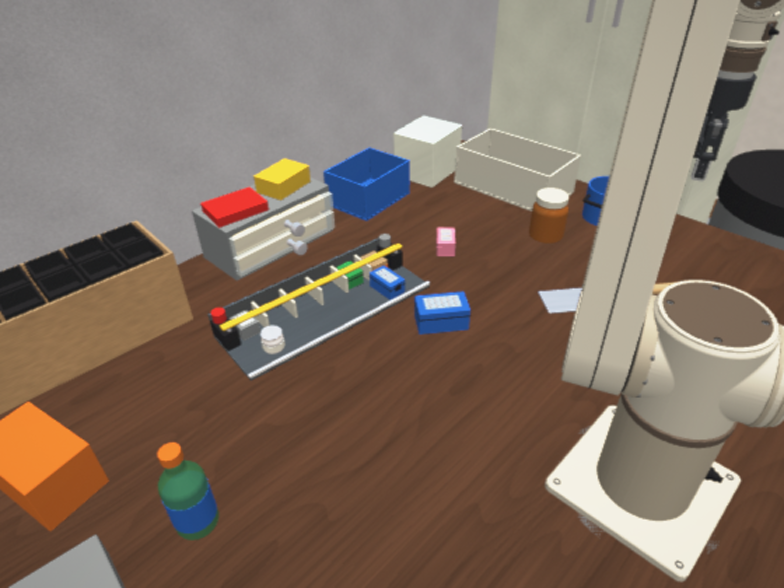

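Top view (shown ×1.4): the red cap is at (296,194), so gaps count from the left (+y) and the third is at rack y=+29. The tin is at (316,237). Things like the case: small blue on the track (430,252), larger blue on the table (430,314), pink (517,248). The small blue one fits, as it is not pink, is the smaller blue one and lies on the track. I'll measure and confirm with a crop.

```bash
cat >> h.py <<'E'
def mask(c,name):
    h=cv2.cvtColor(c['img'],cv2.COLOR_RGB2HSV)
    lo,hi={'y':((22,150,120),(34,255,255)),'b':((100,130,60),(125,255,255)),'r':((0,170,90),(8,255,255))}[name]
    return cv2.inRange(h,lo,hi)
def blobs(m,mn=30):
    return [k for k in cv2.findContours(m,cv2.RETR_EXTERNAL,cv2.CHAIN_APPROX_NONE)[0] if cv2.contourArea(k)>=mn]
E
python3 - <<'E'
from h import *
for n in('top','side'):
    c=cam(n); P=dep(c)
    for col,z in(('y',58),('b',40),('r',64)):
        for k in blobs(mask(c,col)):
            r=cv2.minAreaRect(k); b=cv2.boxPoints(r)
            p=ray(c,*r[0],z)
            if not(380<p[0]<720 and -350<p[1]<350): continue
            zz=P[int(r[0][1]),int(r[0][0])]
            print(n,col,np.round(r[0],1),np.round(r[1],1),'ctr',p.round(1),'depthpt',zz.round(0))
            s=b[np.argsort(b[:,0])]
            e=[(s[0]+s[1])/2,(s[2]+s[3])/2]
            if col=='y': print('  ends',[ray(c,*q,z).round(1).tolist() for q in e])
            elif col=='b' : print('  corners',[ray(c,*q,z)[:2].round(0).tolist() for q in b])
    if n=='top': save(c,'t1.png',(195,125,345,245),5)
E
```

```text
top b [306.3 224.3] [30.2 18.3] ctr [414.9 -70.6  40. ] depthpt [415. -69.  58.]
  corners [[422.0, -17.0], [466.0, -52.0], [408.0, -124.0], [364.0, -89.0]]
top b [306.5 180. ] [12.8 21.2] ctr [552.3 -69.1  40. ] depthpt [555. -68.  41.]
  corners [[521.0, -47.0], [587.0, -52.0], [584.0, -92.0], [518.0, -86.0]]
top r [211.5 139. ] [6. 7.] ctr [670.1 225.7  64. ] depthpt [671. 228.  61.]
side y [221.6 204.1] [  5.  141.4] ctr [615.7  63.8  58. ] depthpt [619.  63.  57.]
  ends [[638.2, 241.8, 58.0], [588.8, -149.3, 58.0]]
side b [315.9 222.9] [27.3 38.6] ctr [402.9 -60.1  40. ] depthpt [402. -55.  47.]
  corners [[472.0, -61.0], [408.0, -139.0], [339.0, -59.0], [398.0, 12.0]]
side b [276.2 201.2] [27.1 18.3] ctr [537.7 -57.4  40. ] depthpt [540. -59.  39.]
  corners [[571.0, -29.0], [599.0, -98.0], [504.0, -85.0], [482.0, -21.0]]
side r [155.7 224.7] [11.4  9.4] ctr [663.4 228.8  64. ] depthpt [668. 228.  63.]
```

View pics/t1.png

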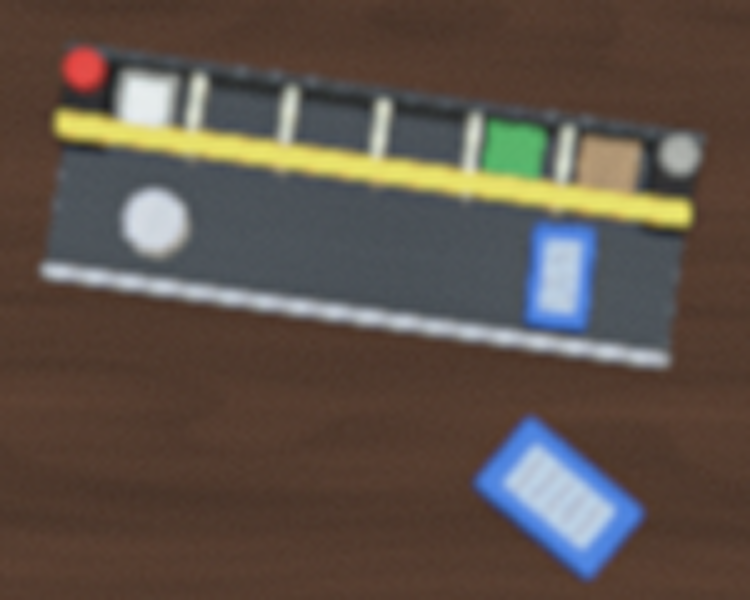

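The crop confirms it: the small blue case is on the track at crop (560,277), with the red cap left at (85,69), and the third gap (second empty one from the left) is clear. Next I'll measure the rail frame.

```bash
cat > frame.py <<'E'
from h import *
def frame(c):
    h=cv2.cvtColor(c['img'],cv2.COLOR_RGB2HSV); m=cv2.inRange(h,(20,110,90),(36,255,255)); m[:140]=0;m[:,:190]=0;m[:,350:]=0;m[185:]=0
    k=max(blobs(m,20),key=cv2.contourArea); r=cv2.minAreaRect(k); b=cv2.boxPoints(r); s=b[np.argsort(b[:,0])]
    L=ray(c,*(s[0]+s[1])/2,58);Rr=ray(c,*(s[2]+s[3])/2,58); mid=(L+Rr)/2; yv=(L-Rr)[:2]; ln=np.linalg.norm(yv); yv/=ln; xv=np.array([yv[1],-yv[0]])
    return r,L,Rr,mid[:2]-7*xv,xv,yv,ln
E
python3 - <<'E'
from frame import *
c=cam('top'); r,L,Rr,O,xv,yv,ln=frame(c)
print(r,L,Rr,'len',ln,'O',O,'yaw',np.arctan2(xv[1],xv[0]))
tr=lambda p:np.array([(p[:2]-O)@xv,(p[:2]-O)@yv])
print('cap rack',tr(ray(c,211.5,139,64)),'case',tr(ray(c,306.5,180,40)))
ps=[(206.4,149.8),(333.2,167.6)]
print([tr(ray(c,*p,58)).round(1) for p in ps], 'plain',tr(ray(c,195+680/5,125+153/5,64)),'tin',tr(ray(c,195+155/5,125+221/5,42)),'kerb ends',tr(ray(c,195+43/5,125+271/5,12)),tr(ray(c,195+668/5,125+360/5,12)))
W=lambda x,y:(O+x*xv+y*yv).round(1)
for x,y in[(7,145),(7,87),(7,29),(-38,29)]: print(x,y,W(x,y))
# height of rail from depth
P=dep(c); print('rail z',[P[int(q[1]),int(q[0])].round(0) for q in [proj(c,[*W(7,y),58]) for y in(145,60,-60)]])
s=cam('side'); k=[k for k in blobs(cv2.inRange(cv2.cvtColor(s['img'],cv2.COLOR_RGB2HSV),(20,110,90),(36,255,255)),20)]
for q in k:
    m=cv2.minAreaRect(q); p=ray(s,*m[0],58)
    if 580<p[0]<640: b=cv2.boxPoints(m); b=b[np.argsort(b[:,0])]; print('side ends rack',tr(ray(s,*(b[0]+b[1])/2,58)),tr(ray(s,*(b[2]+b[3])/2,58)))
E
```

```text
((269.031005859375, 158.2865447998047), (129.68942260742188, 6.800384998321533), 8.26717472076416) [639.84653825 245.93233271  58.        ] [ 589.80541775 -149.8289338    58.        ] len 398.9123886429765 O [607.88127298  48.92980666] yaw -0.12577523956810016
cap rack [ 39.56724375 183.16543041] case [ -40.36581532 -124.27523786]
[array([  5.1, 194.4]), array([   7. , -199.4])] plain [  41.85352079 -187.23489569] tin [-43.48366863 127.39510918] kerb ends [-80.99969915 195.9888033 ] [ -79.68226444 -201.58455336]
7 145 [633.  191.9]
7 87 [625.7 134.4]
7 29 [618.5  76.8]
-38 29 [573.8  82.5]
rail z [array([635., 193.,  58.]), array([624., 110.,  59.]), array([608., -11.,  53.])]
side ends rack [  5.17415345 196.46319566] [   5.40041157 -201.77956639]
```

Frame: rack origin ≈ (607.7, 47.4), yaw −0.126. The length (399 vs 394), cap and kerb positions agree to about 3 mm. Moving above the first gap, closing on the way.

apply_moves([
  [22.5,33,0],
  [22.5,33,0],
  [22.5,33,0],
  [22.5,33,0],
  [22.5,33,0],
  [22.5,33,0],
  [22.5,33,0],
  [22.5,33,0],
  [22.5,33,0],
  [22.5,33,0],
  [22.5,33,0],
  [22.5,33,0],
  [22.5,33,0],
  [22.5,33,0],
  [22.5,33,0],
  [22.5,33,0],
  [22.5,33,0],
  [22.5,33,0],
  [22.5,33,0],
  [22.5,33,0],
], roll=[0.5,0.5,0.5,0.5,0.5,0.5,0.5,0.5,0.5,0.5,0.5,0.5,0.5,0.5,0.5,0.5,0.5,0.5,0.5,0.5], claw=[0,0,0,0,0,0,0,0,0,0,0,0,0,0,0,0,0,0,0,0], grip_force=20)

```text
clock: 2.3
ee_pos: [631.8, 195.4, 231.1]
tcp_rot: [-0.461, 0.461, -0.536, 0.536]
wrist_force: [0.6, 0.1, 0.3]
gripper_width: 0.2
```

apply_moves([
  [1,0,-30],
  [0,0,-30],
  [0,0,-30],
  [0,0,-30],
  [0,0,-20],
  [0,0,-15],
  [0,0,0],
  [0,0,0],
], roll=[0.23,0,0,0,0,0,0,0], claw=[0,0,0,0,0,0,0,0])

```text
clock: 3.1
ee_pos: [632.1, 194.0, 76.3]
tcp_rot: [0.467, -0.467, 0.531, -0.531]
wrist_force: [0.5, -0.7, -0.1]
gripper_width: 0.2
```

```bash
python3 - <<'E'
from h import *
c=cam('side'); save(c,'s2.png',(120,140,320,290),4); o=bot.get_obs(); print(o['ee_pos'],o['wrist_force'],o['joints'])
E
```

```text
[632.77276738 194.17616032  77.18224127] [-0.28978455 -0.58203628  0.27066927] [2.97742567e-01 6.53461103e-01 2.39006156e-01 1.15506806e+00
 2.02994017e-06 1.99724605e+00]
```

View pics/s2.png

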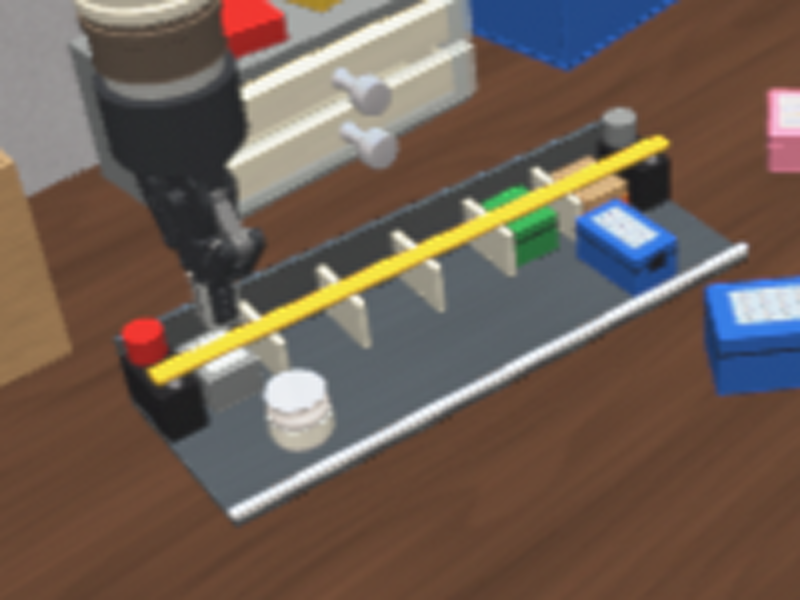

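The tips are at about crop (222,318), just above the rail over the first gap. Lowering gently.

apply_moves([
  [0,0,-6],
  [0,0,-6],
  [0,0,-3],
  [0,0,-2],
  [0,0,-2],
  [0,0,-1],
  [0,0,0],
], roll=[0,0,0,0,0,0,0], claw=[0,0,0,0,0,0,0])

```text
clock: 3.85
ee_pos: [632.1, 193.9, 56.6]
tcp_rot: [0.467, -0.467, 0.531, -0.531]
wrist_force: [-2.5, -1.2, 2.6]
gripper_width: 0.0
```

apply_moves([
  [0,0,-1],
  [0,0,-1],
  [0,0,0],
  [0,0,0],
], roll=[0,0,0,0], claw=[0,0,0,0])

```text
clock: 4.25
ee_pos: [632.2, 194.0, 54.5]
tcp_rot: [-0.467, 0.467, -0.531, 0.531]
wrist_force: [-1.9, -0.4, 4.3]
gripper_width: 0.2
```

```bash
python3 - <<'E'
from h import *
c=cam('side'); save(c,'s3.png',(130,170,260,270),6); o=bot.get_obs(); print(o['ee_pos'],o['wrist_force'],o['wrist_torque'])
E
```

```text
[632.1431512  193.95606588  54.46247029] [-2.09011178 -0.36084754  4.1652106 ] [-0.15337526  0.40928688 -0.02227883]
```

View pics/s3.png

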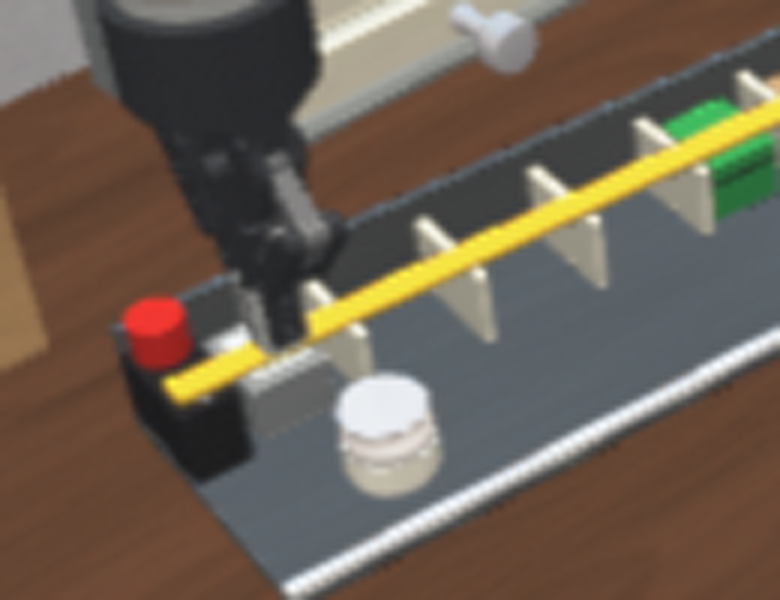

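The fingertip presses the rail over gap 1 at crop (285,335), with the rail sunk about 3 mm at 4.2 N. Sliding 120 mm to the third gap, then lifting off.

apply_moves([
  [-1.3,-9.9,0],
  [-1.3,-9.9,0],
  [-1.2,-9.9,0],
  [-1.3,-9.9,0],
  [-1.2,-9.9,0],
  [-1.3,-9.9,0],
  [-1.2,-9.9,0],
  [-1.3,-9.9,0],
  [-1.2,-9.9,0],
  [-1.3,-9.9,0],
  [-1.2,-9.9,0],
  [-1.3,-9,0],
  [0,0,0],
  [0,0,0],
], roll=[0,0,0,0,0,0,0,0,0,0,0,0,0,0], claw=[0,0,0,0,0,0,0,0,0,0,0,0,0,0])

```text
clock: 5.7
ee_pos: [616.7, 74.3, 54.1]
tcp_rot: [-0.466, 0.467, -0.531, 0.532]
wrist_force: [-0.2, -2.2, 3.0]
gripper_width: -0.1
```

```bash
python3 - <<'E'
from h import *
c=cam('side'); save(c,'s4.png',(150,150,280,250),6); o=bot.get_obs(); print(o['ee_pos'],o['wrist_force'],o['clock'])
O=np.array([607.7,47.4]);xv=np.array([.992,-.1254]);yv=np.array([.1254,.992]);d=o['ee_pos'][:2]-O;print(d@xv,d@yv)
E
```

```text
[616.81466431  74.67072827  54.11783138] [ 4.53128841e-04 -2.92877112e+00  3.98453243e+00] 5.75
5.621997669422205 28.195541346426484
```

View pics/s4.png

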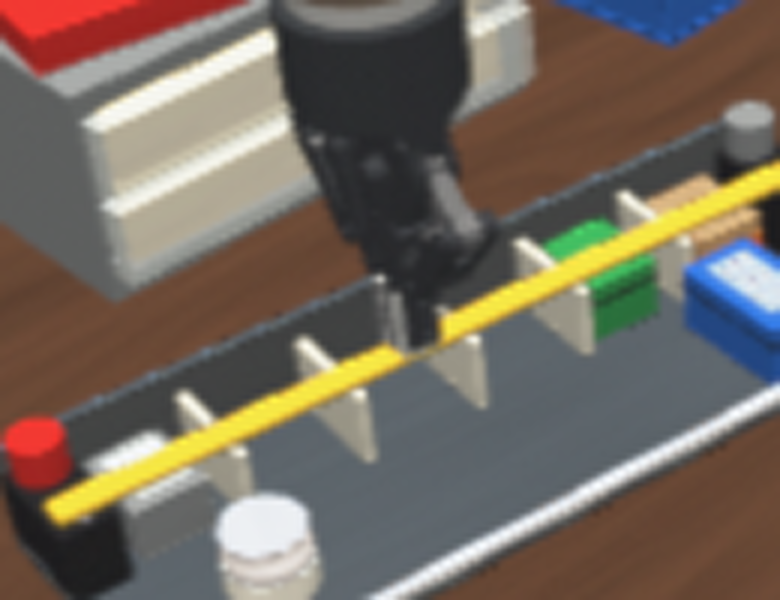

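It is centred over gap 3 at crop (418,345), still pressed. Lifting straight up, turning a quarter so the knuckles lie along the row, and moving beyond the case's right end.

apply_moves([
  [0,0,6],
  [0,0,20],
  [0,0,20],
  [0,0,0],
  [-5,-14,0],
  [-5,-14,0],
  [-5,-14,0],
  [-5,-14,0],
  [-5,-14,0],
  [-5,-14,0],
  [-5,-14,0],
  [-5,-14,0],
  [-5,-14,0],
  [-5,-14,0],
  [-5,-14,0],
  [-4,-14,0],
  [-4,-14,0],
  [-4,-14,0],
  [-4,-3,0],
  [0,0,0],
], roll=[0,0,0,0,1,1,1,1,1,1,1,1,1,1,1,1,1,1,1,0], claw=[0,0,0,0,0,0,0,0,0,0,0,0,0,0,0,0,0,0,0,0])

```text
clock: 7.75
ee_pos: [544.9, -122.9, 99.1]
tcp_rot: [0.706, -0.705, 0.047, -0.045]
wrist_force: [0.4, -0.3, -1.3]
gripper_width: -0.1
```

```bash
python3 - <<'E'
from h import *
o=bot.get_obs(); print(o['ee_pos'],o['wrist_force'],o['clock'],o['joints'])
q=o['tcp_rot'];print(R.from_quat([q[1],q[2],q[3],q[0]]).as_matrix().round(3))
O=np.array([607.7,47.4]);xv=np.array([.992,-.1254]);yv=np.array([.1254,.992])
d=o['ee_pos'][:2]-O;print('tcp rack',d@xv,d@yv)
c=cam('side')
# case label/blue top: use depth points of blue pixels near the track
P=dep(c);m=mask(c,'b')>0;p=P[m];rk=np.c_[(p[:,:2]-O)@xv,(p[:,:2]-O)@yv,p[:,2]]
s=rk[(rk[:,0]>-90)&(rk[:,0]<20)&(abs(rk[:,1])<200)&(rk[:,2]>5)&(rk[:,2]<60)];print(len(s),np.percentile(s,[3,50,97],axis=0).round(1))
save(c,'s5.png',(220,140,350,240),6)
E
```

```text
[ 544.88064019 -122.8771836    99.11826757] [ 0.3862441  -0.34526911 -1.27368365] 7.75 [-2.22015130e-01  4.46143545e-01 -5.69435481e-02  1.07030651e+00
  3.92570886e-04 -9.24179103e-02]
[[ 0.992 -0.002  0.129]
 [-0.129  0.001  0.992]
 [-0.003 -1.     0.001]]
tcp rack -40.96404611050795 -176.79251384877733
303 [[ -72.7 -141.9   10.1]
 [ -55.  -109.6   31.6]
 [ -11.5 -104.9   41.7]]
```

View pics/s5.png

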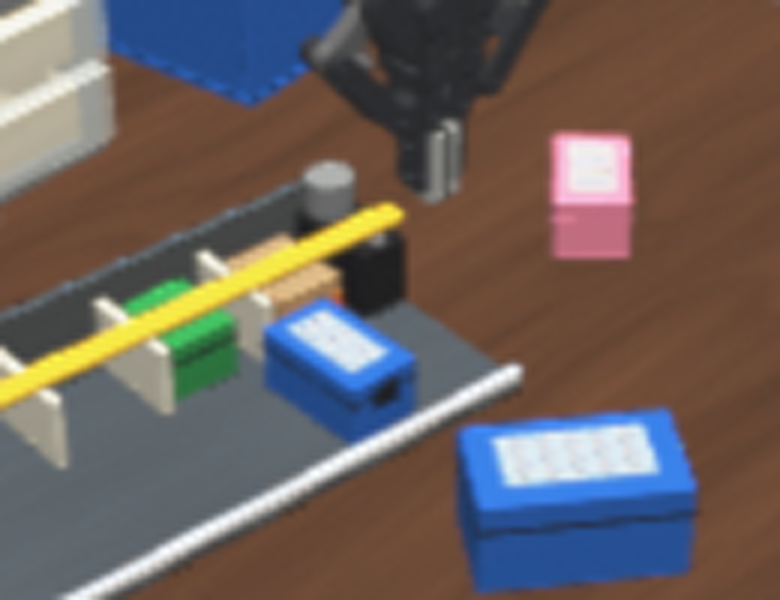

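Case at rack (−41, −123), TCP at (−41, −177), tool square to the rack. Going down.

apply_moves([
  [0,0,-25],
  [0,0,-25],
  [0,0,-18],
  [0,0,-10],
  [0,0,-5],
  [0,0,0],
  [0.5,5,0],
  [0.5,5,0],
  [0.5,4,0],
  [0,0,0],
], roll=[0,0,0,0,0,0,0,0,0,0], claw=[0,0,0,0,0,0,0,0,0,0])

```text
clock: 8.8
ee_pos: [548.0, -108.2, 17.9]
tcp_rot: [0.706, -0.706, 0.045, -0.046]
wrist_force: [0.6, 0.0, 0.5]
gripper_width: 0.1
```

apply_moves([
  [0.7,6,0],
  [0.7,6,0],
  [0.7,6,0],
  [0.7,6,0],
  [0.7,6,0],
  [0.7,6,0],
  [0.7,6,0],
  [0.7,6,0],
  [0.7,6,0],
  [0.7,6,0],
  [0.7,6,0],
  [0.7,6,0],
  [0,0,0],
], roll=[0,0,0,0,0,0,0,0,0,0,0,0,0], claw=[0,0,0,0,0,0,0,0,0,0,0,0,0])

```text
clock: 10.1
ee_pos: [556.0, -35.8, 17.2]
tcp_rot: [0.706, -0.705, 0.045, -0.045]
wrist_force: [-0.1, 0.1, 0.9]
gripper_width: -0.0
```

```bash
cat > look.py <<'E'
from h import *
import sys
O=np.array([607.7,47.4]);xv=np.array([.992,-.1254]);yv=np.array([.1254,.992])
o=bot.get_obs();d=o['ee_pos'][:2]-O;print('tcp rack',(d@xv).round(1),(d@yv).round(1),o['ee_pos'].round(1),o['wrist_force'].round(1),o['clock'])
def case(n):
    c=cam(n);P=dep(c);m=mask(c,'b')>0;p=P[m];rk=np.c_[(p[:,:2]-O)@xv,(p[:,:2]-O)@yv,p[:,2]]
    s=rk[(rk[:,0]>-95)&(rk[:,0]<60)&(abs(rk[:,1])<200)&(rk[:,2]>5)&(rk[:,2]<60)]
    print(n,len(s),np.percentile(s,[3,50,97],axis=0).round(1).tolist())
    t=s[abs(s[:,2]-40)<4][:,:2].astype(np.float32)
    if len(t)>20: print('  top rect',cv2.minAreaRect(t))
    return c
c=case('side');case('top')
if len(sys.argv)>1: save(c,sys.argv[1]+'.png',(150,150,280,250),6)
E
python3 look.py s6
```

```text
tcp rack -40.8 -89.0 [556.  -35.8  17.2] [-0.1  0.1  0.9] 10.1
side 323 [[-72.9, -75.2, 10.4], [-56.7, -42.6, 31.9], [-9.2, -36.8, 41.3]]
  top rect ((-41.551780700683594, -56.28803634643555), (65.75926208496094, 39.88428497314453), 0.8150120377540588)Traceback (most recent call last):
  File "look.py", line 12, in <module>
    c=case('side');case('top')
                   ~~~~^^^^^^^
  File "look.py", line 8, in case
    print(n,len(s),np.percentile(s,[3,50,97],axis=0).round(1).tolist())
                   ~~~~~~~~~~~~~^^^^^^^^^^^^^^^^^^^^
    return _quantile_unchecked(
        a, q, axis, out, overwrite_input, method, keepdims, weights)
    return _ureduce(a,
                    func=_quantile_ureduce_func,
    ...<5 lines>...
                    overwrite_input=overwrite_input,
                    method=method)
    r = func(a, **kwargs)
    result = _quantile(arr,
                       quantiles=q,
    ...<2 lines>...
                       out=out,
                       weights=wgt)
    slices_having_nans = np.isnan(arr[-1, ...])
                                  ~~~^^^^^^^^^
IndexError: index -1 is out of bounds for axis 0 with size 0
```

The case followed squarely: rack (−41.5, −56), turned under 1°. 85 mm remain.

apply_moves([
  [0.8,6,0],
  [0.8,6,0],
  [0.8,6,0],
  [0.8,6,0],
  [0.8,6,0],
  [0.8,6,0],
  [0.8,6,0],
  [0.8,6,0],
  [0.8,6,0],
  [0.8,6,0],
  [0.8,6,0],
  [0.7,6,0],
  [0.7,6,0],
  [0.5,4,0],
  [0.3,2,0],
  [0,0,0],
  [0,0,0],
], roll=[0,0,0,0,0,0,0,0,0,0,0,0,0,0,0,0,0], claw=[0,0,0,0,0,0,0,0,0,0,0,0,0,0,0,0,0])

```text
clock: 11.9
ee_pos: [566.9, 47.2, 17.3]
tcp_rot: [0.706, -0.706, 0.046, -0.045]
wrist_force: [-0.1, -0.4, -0.6]
gripper_width: 0.2
```

```bash
sed -i "s/;case('top')//" look.py; python3 look.py s6
```

```text
tcp rack -40.4 -5.3 [566.9  47.2  17.3] [-0.1 -0.4 -0.6] 11.9
side 327 [[-72.6, 10.5, 10.3], [-58.7, 40.2, 33.6], [-9.8, 47.0, 41.4]]
  top rect ((-40.05485916137695, 27.436790466308594), (66.66766357421875, 39.0247688293457), 0.6585175395011902)
```

View pics/s6.png

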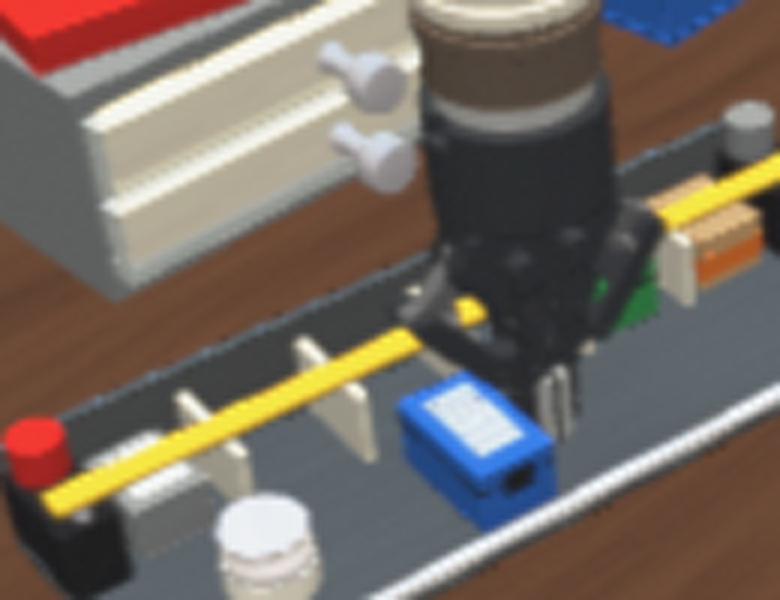

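Case at (−40, 27.4), square. Before pushing in, I'll check the gap's dividers from the last unobstructed view while backing off.

apply_moves([
  [-1.2,-10,0],
  [-1.2,-10,0],
  [-0.6,-5,5],
  [-12,1.5,0],
  [-20,2.5,0],
  [-20,2.5,0],
  [-10,1,0],
  [0,0,0],
], roll=[0,0,0,0,0,0,0,0], claw=[0,0,0,0,0,0,0,0])

```text
clock: 12.75
ee_pos: [500.7, 29.2, 22.5]
tcp_rot: [-0.706, 0.706, -0.046, 0.045]
wrist_force: [-0.2, -0.6, 0.4]
gripper_width: 0.1
```

```bash
cat >> look.py <<'E'
for u,v in[(372,460),(485,407),(590,352)]:
    p=ray(c,150+u/6,150+v/6,6)[:2]-O; print('foot',(p@xv).round(1),(p@yv).round(1))
E
python3 look.py s7
```

```text
tcp rack -103.8 -31.4 [500.7  29.2  22.5] [-0.2 -0.6  0.4] 12.75
side 332 [[-72.8, 9.5, 9.7], [-58.8, 40.1, 32.8], [-9.9, 46.8, 41.8]]
  top rect ((-40.026634216308594, 27.244911193847656), (38.83186340332031, 65.22065734863281), 89.85411071777344)
foot 1.2 56.0
foot -0.2 -1.9
foot 2.0 -60.8
```

View pics/s7.png

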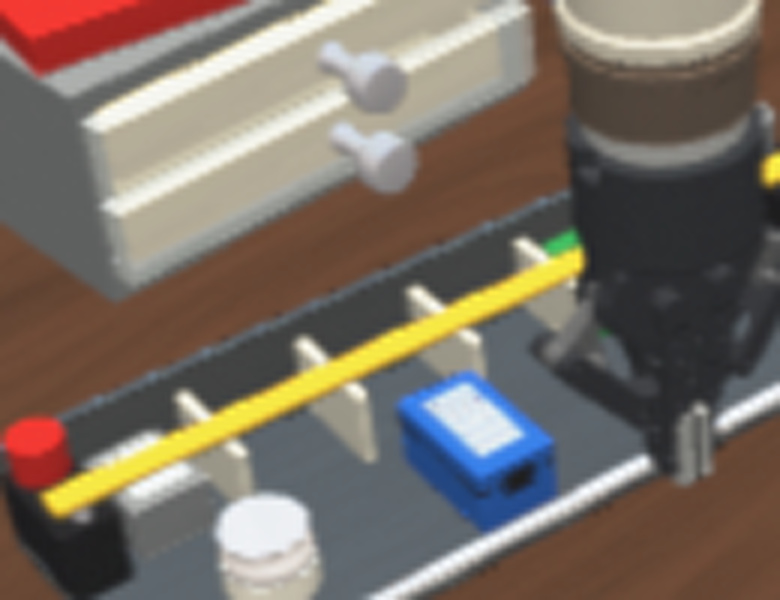

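The feet measure at y≈56/−2/−61 against an expected 55/−3/−61, so the frame holds and the case is within 2 mm of the gap centre. Going behind the case and pushing it in.

apply_moves([
  [2,15,0],
  [2,15,0],
  [2,15,0],
  [1.4,14,0],
  [0,0,0],
  [8,-1,0],
  [8,-1,0],
  [6,-0.8,0],
  [6,-0.8,0],
  [6,-0.8,0],
  [6,-0.8,0],
  [6,-0.8,0],
  [0,0,0],
], roll=[0,0,0,0,0,0,0,0,0,0,0,0,0], claw=[0,0,0,0,0,0,0,0,0,0,0,0,0])

```text
clock: 14.1
ee_pos: [556.7, 82.4, 22.4]
tcp_rot: [0.706, -0.706, 0.045, -0.046]
wrist_force: [0.5, 0.2, 0.4]
gripper_width: -0.1
```

```bash
sed -i '/^for u,v/,$d' look.py; python3 look.py
```

```text
tcp rack -55.0 28.3 [556.7  82.4  22.4] [0.5 0.2 0.4] 14.1
side 147 [[-45.6, 33.4, 9.0], [-29.2, 45.7, 25.7], [11.9, 47.1, 40.4]]
  top rect ((-12.05651569366455, 38.341552734375), (23.441776275634766, 63.71258544921875), 69.4054183959961)
```

apply_moves([
  [5,-0.6,0],
  [5,-0.6,0],
  [5,-0.6,0],
  [5,-0.7,0],
  [3,-0.4,0],
  [3,-0.4,0],
  [2,-0.3,0],
  [0,0,0],
], roll=[0,0,0,0,0,0,0,0], claw=[0,0,0,0,0,0,0,0])

```text
clock: 14.95
ee_pos: [583.8, 78.9, 22.3]
tcp_rot: [-0.706, 0.706, -0.045, 0.046]
wrist_force: [-0.0, -0.6, 0.3]
gripper_width: 0.1
```

```bash
python3 look.py
```

```text
tcp rack -27.6 28.3 [583.8  78.9  22.3] [-0.  -0.6  0.3] 14.95
side 116 [[-19.5, 22.3, 8.9], [-10.6, 45.1, 26.5], [41.2, 47.0, 41.2]]
  top rect ((17.657581329345703, 35.68996810913086), (18.32691192626953, 72.58946228027344), 69.77426147460938)
```

Not yet at the stop. Continuing in millimetre steps while watching the force.

apply_moves([
  [1,-0.1,0],
  [1,-0.1,0],
  [1,-0.1,0],
  [0,0,0],
], roll=[0,0,0,0], claw=[0,0,0,0])

```text
clock: 15.4
ee_pos: [586.5, 78.7, 22.3]
tcp_rot: [-0.706, 0.706, -0.045, 0.046]
wrist_force: [-0.9, 0.5, 0.9]
gripper_width: 0.2
```

apply_moves([
  [1,-0.1,0],
  [1,-0.2,0],
  [0,0,0],
], roll=[0,0,0], claw=[0,0,0])

```text
clock: 15.7
ee_pos: [588.7, 78.4, 22.3]
tcp_rot: [-0.706, 0.706, -0.045, 0.046]
wrist_force: [-0.4, -0.0, 0.7]
gripper_width: 0.2
```

apply_moves([
  [1,-0.1,0],
  [1,-0.1,0],
  [0,0,0],
], roll=[0,0,0], claw=[0,0,0])

```text
clock: 16.0
ee_pos: [590.2, 78.2, 22.2]
tcp_rot: [-0.706, 0.706, -0.046, 0.045]
wrist_force: [-1.4, 0.2, 1.7]
gripper_width: 0.1
```

```bash
python3 look.py s8
```

```text
tcp rack -21.2 28.3 [590.2  78.2  22.2] [-1.4  0.2  1.7] 16.0
side 106 [[-16.7, 20.0, 9.2], [-6.9, 44.4, 29.4], [49.3, 47.5, 41.7]]
  top rect ((19.934324264526367, 35.66376495361328), (15.736983299255371, 72.02547454833984), 68.92134857177734)
```

apply_moves([
  [1,-0.1,0],
  [0,0,0],
], roll=[0,0], claw=[0,0])

```text
clock: 16.25
ee_pos: [590.2, 78.2, 22.2]
tcp_rot: [-0.706, 0.706, -0.046, 0.045]
wrist_force: [-5.6, 0.5, 3.8]
gripper_width: 0.5
```

apply_moves([
  [1,-0.1,0],
  [0,0,0],
], roll=[0,0], claw=[0,0])

```text
clock: 16.45
ee_pos: [590.2, 78.1, 22.2]
tcp_rot: [0.706, -0.706, 0.047, -0.044]
wrist_force: [-6.7, -0.2, 5.4]
gripper_width: 0.2
```

TCP is stalled at x=590.2 with force rising to 6.7 N, so the case is against the stop. Backing straight off, then up and clear.

apply_moves([
  [-3,0.4,0],
  [-15,1.9,0],
  [-25,3.1,0],
  [-25,3.1,0],
  [-25,3,10],
  [-20,0,40],
  [-20,0,45],
  [-20,0,45],
  [-20,0,45],
  [-20,-20,0],
  [-10,-40,0],
  [0,-40,0],
  [0,-40,0],
  [0,-40,0],
  [0,0,0],
], roll=[0,0,0,0,0,0,0,0,0,0,0,0,0,0,0], claw=[0,0,0,0,0,0,0,0,0,0,0,0,0,0,0])

```text
clock: 17.95
ee_pos: [390.4, -94.8, 207.9]
tcp_rot: [-0.705, 0.706, -0.047, 0.049]
wrist_force: [0.3, 0.5, -0.4]
gripper_width: 0.1
```

```bash
python3 look.py; python3 - <<'E'
from h import *
a=cam('side');b=cam('top')
A=cv2.resize(a['img'][150:260,140:300],None,fx=4.5,fy=4.5,interpolation=cv2.INTER_CUBIC)[...,::-1][:300]
f=lambda c,k,s:cv2.resize(c['img'][k[1]:k[3],k[0]:k[2]],None,fx=s,fy=s,interpolation=cv2.INTER_CUBIC)[...,::-1]
A=f(a,(145,160,295,240),5);B=f(b,(195,130,345,190),5)
cv2.imwrite('pics/fin.png',cv2.resize(np.vstack([A,B]),None,fx=.85,fy=.85))
E
```

```text
tcp rack -197.7 -168.3 [390.4 -94.8 207.9] [ 0.3  0.5 -0.4] 17.95
side 239 [[-13.8, 11.5, 9.3], [-8.8, 35.4, 33.6], [51.4, 47.0, 41.8]]
  top rect ((19.929119110107422, 28.26150131225586), (37.066322326660156, 68.16592407226562), 89.73542022705078)
```

View pics/fin.png

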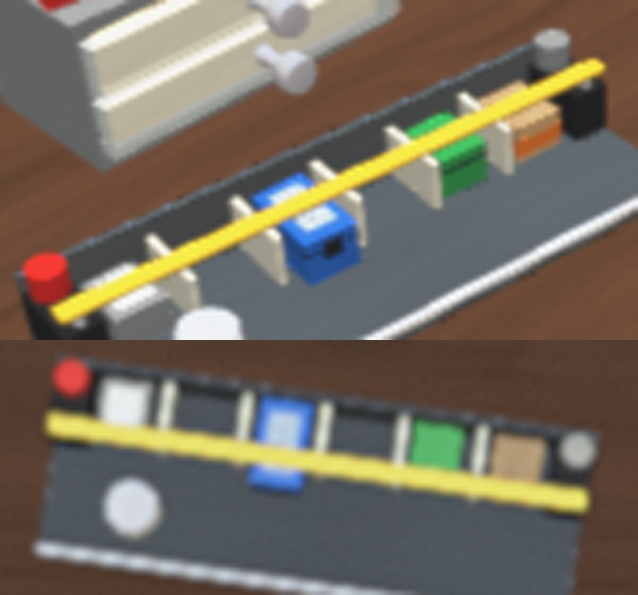

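The case is home in the third gap from the red cap at (19.9, 28.3), against a nominal (20, 29). The rail is at rest, the other things have not moved, and the robot is clear. Handing in.

```bash
python3 -c "
from station import bot
print(bot.hand_in())"
```

```text
the job is handed in; nothing more can be done
None
```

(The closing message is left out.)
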